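Lock the retaining bar of an inspection fixture with its pin

ROBOT

A 6-joint arm with a two-finger parallel gripper is mounted at the origin on the work surface. World frame = base frame: x ahead of the robot, y to its left, z up, the work surface at z = 0. Lengths are in m, angles in rad, forces in N, time in s.
With the tool pointing down it reaches from about 0.35 to 0.875 m from the base axis. Payload 4.2 kg.
Tool frame: the origin (TCP) lies at the very end of the fingers, on their centre line; the grasp point (between the pads) lies 19 mm behind it; z points along the fingers, y is the line along which they close (so a half turn about z gives the same grasp; the last joint's range is limited). The gripper opens to 87 mm and grips with 3 to 60 N. Pads are 19 mm wide; open, the fingers measure 117 mm over their backs; the gripper's body (75 mm by 190 mm) begins 51 mm behind the grasp point.
Start: joints at [-1.05, 0.385, 0.008, 0, -1.194, -0.259], TCP at [0.162, -0.604, 0.196] pointing down, gripper open.
Joint ranges: [-3.14, 3.14], [-1.21, 2.06], [-1.07, 1.41], [-3.16, 2.05], [-2.99, -0.16], [-3.1, 3.1]. Speed limits (rad/s): [2.79, 2.79, 3.14, 3.14, 3.14, 3.14].

INTERFACE

Orientations are given as a rotation vector (axis times angle).
In Python, from rig import arm gives the robot as it stands.
- The arm moves only by the shell command python3 -m inch 'ROWS' [FORCE]. ROWS is JSON, a list that holds one entry, the list of rows, each a list of 7 numbers: the shift along the tool's x, y, z in mm, then the turn, a rotation vector about the tool's x, y, z in rad, then the closure, from 0 (fully open) to 1 (shut). In form: [[[x, y, z, wx, wy, wz, gripper], ...]]. A call has 1 to 10 rows; each row is the pose to reach, as a shift and turn from the pose commanded when the call began, along the tool's axes at that moment; what a row does not reach only later rows make up. A row lasts 1/12 s, in which the tool goes at most 41.7 mm and 7.16 degrees, less where a joint would pass 70% of its speed; a pose out of reach is approached as far as the arm can. A call with a gripper value outside its range is refused whole. The fingers move at their own pace and stop on an object; FORCE is the grip in N (left out, the last holds). Time passes only in rows, so rows that repeat a pose let the fingers close. It gives the time, the measured TCP pose, the force, the opening and the grip force at its end, in the units of the state.
- arm.get_obs(): the state, without advancing time (a new reading comes with each control period).
- arm.get_image(name): name is "side" or "top"; returns the picture (420x560x3 uint8, red, green, blue); there is no depth.
- arm.camera_model(name): a dict with "fovy" (degrees; the focal length in pixels is half the picture's height over the tangent of half this angle, whatever the lens; pixels are square), "cx", "cy" (the principal point, pixels), "eye" and "orientation" of the camera in the world. Camera axes: x right, y up, looking along -z (the intrinsics and any distortion apply to the point x, -y, -z); pixel columns grow to the right and rows downward; lengths in m; the calibration is good to about 2 mm. A picture is of the moment at which its call begins. camera_model takes no time and is no camera call.
- arm.hand_in(): hands the job in; it is judged then, once.
Trained networks look in the newest picture that a camera, given by its name, has taken for a name from the list of things; names that differ only in an ending like _2 or _b are one class to them, and where a whole thing is asked for, a point or a joint stands for the part that bears it (a point fixed in the world has none). Each returns a list of dicts, best first, with "score" (0 to 1); they miss things now and then, are a little off and sometimes report something else, mostly with a low value. They report only what shows in the picture. A call takes as long as a camera call.
- arm.boxes_of(query, camera): "bbox" ([left, top, width, height] in pixels, round what is visible of it).
- arm.cut_out(query, camera): "mask" (420x560 bool, what is visible of it) and "bbox" ([left, top, width, height] in pixels, round what is visible of it).
The state is a dict: "t": time; "qpos": joint angles; "joint_vel": joint speeds; "tau": joint torques, N m; "tcp_pos": TCP position; "ee_rot": TCP orientation; "wrist_force": force on the tool from outside, world axes, zero at the start; "ft_torque": the same for the moment, N m; "gripper_width": opening from 0.0 (shut) to 1.0 (fully open); "grasp_force": force on a finger pad.
Only numpy, scipy, OpenCV 4.12 (cv2) and the standard library are available. Lean on these libraries where they do the work, as an engineer would, in place of code of your own. Each camera call takes 0.05 s, during which the arm holds its last target. There are 200 camera calls.

TASK

Swing the fixture's hinged retaining bar all the way down over the machined part, into the blue fork. Then take the loose lock pin with the red grip from its grey rest and push it through the holes of fork and bar from the side facing the robot, fully home so that its brass collar sits against the fork, and let go. Leave the machined part in its nest and the other things on the bench where they are.

Things in the scene. Friction and masses are not known exactly. Their poses are not given: they have to be found in the camera images.
- fixture: Holding fixture, fixed: steel base 120 x 300 x 16 mm (x, y, z), origin centre of its underside; x roughly away from the robot, y from hinge to fork. Blue fork at y = +105 mm: two upright cheeks, each 8 mm thick (x) and 40 mm wide (y), tops 108 mm above the bench, 14 mm gap between, 30 mm over both. Hinge posts at y = -105 mm, tops 106 mm.
- fork_mouth (a point): Centre of the pin hole on the outer face of the fork cheek nearer the robot, 90 mm above the bench; fixture axes, x = insertion direction. Holes: 13 mm in both cheeks, 2 mm chamfer at the mouth; 14 mm in the bar's 10 mm thick tongue, in line when the bar is fully down.
- bar_hinge (a point): Hinge axis of the aluminium retaining bar, at its middle, between two blue posts (tops 106 mm above the bench), 90 mm above the bench and 210 mm in -y of the fork holes; fixture axes (the bar swings about x).
- bar (a joint): Angle of the retaining bar about its hinge, rad: 0 = fully down (level, in the fork, against its stop), positive = fork end raised. Friction holds it where it is left; starts raised 0.45 to 0.85. A push of about 3 N down at the pad moves it.
- bar_pad (a point): Centre of the top of the yellow press pad (26 x 26 mm) on the bar, 168 mm along the bar from the hinge axis, 16 mm above its centre line; bar axes: y along it, z out of its top. Bar 26 mm wide, 20 mm high, ending 233 mm from the hinge in a tongue 10 mm wide, 30 mm high, hole 210 mm from the hinge.
- lockpin: Loose lock pin, 60 g. Origin on its axis at the collar's front face, x towards the tip. Steel shaft 10 mm in diameter, 0 to +56 mm, last 9 mm tapering to 4 mm; brass collar 22 mm across, -3 to 0; red flat-sided grip -36 to -3 mm, 14 mm wide (y), 22 mm high (z). Starts level in its rest, axis 45 mm above the bench, tip roughly away from the robot.
- lockpin_grip (a point): Middle of the pin's red grip, on the pin's axis, 20 mm behind the collar's front face; axes are the pin's.
- lockpin_tip (a point): End of the pin's shaft, 56 mm in front of the collar's front face, on the axis.
- pin_rest: Grey plastic pin rest, fixed: base 70 x 56 x 10 mm, two uprights 6 mm thick, 44 mm wide and 52 mm high with 14 mm slots open at the top in which the pin's shaft lies; the red grip overhangs freely. Origin on the bench below the pin's collar face, x along the pin; uprights at x = 6 and 44 mm.
- workpiece: The machined part in the fixture's nest under the bar, loose: 68 x 68 x 26 mm block with a 52 mm round boss, 56 mm high in all; origin centre of its underside, 16 mm above the bench. Stays where it is.
- sample_tray: Blue open tray with metal samples, fixed, 100 x 70 x 35 mm, origin centre of underside. Bystander; its place may be swapped with the pin rest's.
- test_block: Bystander: loose steel disc, 60 mm across, 14 mm high, origin centre of underside.
- bearing: Bystander: loose dark steel ring, 52 mm across, 16 mm high, origin centre of underside.
- oil_bottle: Bystander: loose yellow bottle, 40 mm across, 100 mm high, origin centre of underside.
- screwdriver: Bystander: loose screwdriver lying on the bench, handle to its -x.
- caliper: Bystander: loose calliper lying flat, 170 mm long (y), 13 mm high, origin centre of its beam's underside.

How it is judged:
On the way:
1. the retaining bar is fully down in the fork (value of joint bar below 0.04 rad), for 0.2 s.
At the end, for the whole second after the job is handed in: Bar fully down (within 0.04 rad); lock pin released, at rest, through both fork cheeks and the bar, collar at the near cheek (within 5 mm), in line with the holes (within 4 mm, 0.13 rad); machined part within 15 mm of its start, other loose things within 40 mm (value of joint bar below 0.04 rad and x of lockpin in the frame of fork_mouth between -0.005 and 0.004 m and y of lockpin in the frame of fork_mouth between -0.004 and 0.004 m and z of lockpin in the frame of fork_mouth between -0.004 and 0.004 m and angle between the x axis of lockpin and the x axis of fork_mouth, either way round below 0.13 rad and x of lockpin_tip in the frame of fork_mouth above 0.045 m and linear speed of lockpin below 0.02 m/s and distance of workpiece from where it was at the start of the episode below 0.015 m); the robot touches nothing.
It fails at once if a bystander on the bench is moved more than 40 mm (distance of any of test_block, bearing, oil_bottle, screwdriver, caliper from where it was at the start of the episode above 0.04 m).
It fails at once if the machined part is pushed out of its nest (moved more than 15 mm) (distance of workpiece from where it was at the start of the episode above 0.015 m).
It also fails if it takes over 58 s, if anything falls off the work surface, if the arm or the gripper's body presses on something with over 40 N, if the wrist force passes 120 N, or if a joint passes its speed limit or range.

## Working session

There is one attempt and no reset: what is moved stays moved. The work goes in short steps, Python scripts to look and compute and a shell command to move; the robot and the scene stay as the last step left them, time stands still between calls to the robot, and variables do not carry over. Pictures are saved under pics/ and viewed, at most 10 in all, crops included, and the job is handed in when it is done.

```bash
ls; mkdir -p pics
python3 - <<'E'
from rig import arm
import cv2,numpy as np
for n in("side","top"):
    im=arm.get_image(n); cv2.imwrite(f"pics/{n}0.png",im[:,:,::-1]); print(n,arm.camera_model(n))
    for q in("fixture","bar","bar_pad","lockpin","pin_rest","workpiece","sample_tray"):
        print(q,[(np.round(d["bbox"]).tolist(),round(d["score"],2)) for d in arm.boxes_of(q,n)[:2]])
print(arm.get_obs())
E
```

```text
pics
side {'fovy': 50.56994739394814, 'cx': 274.28035799035916, 'cy': 204.87716507526153, 'eye': array([0.56420052, 0.62381368, 0.77079829]), 'orientation': array([ 0.05948834, -1.11584503, -2.87496669])}
fixture [([266.0, 168.0, 64.0, 132.0], 0.72), ([272.0, 338.0, 47.0, 29.0], 0.4)]
bar [([295.0, 172.0, 14.0, 38.0], 0.64), ([270.0, 338.0, 52.0, 26.0], 0.62)]
bar_pad [([294.0, 173.0, 15.0, 38.0], 0.63)]
lockpin [([272.0, 341.0, 48.0, 25.0], 0.74)]
pin_rest [([265.0, 328.0, 44.0, 52.0], 0.65)]
workpiece [([283.0, 211.0, 35.0, 39.0], 0.6)]
sample_tray [([289.0, 115.0, 49.0, 35.0], 0.92)]
top {'fovy': 46.401807092912705, 'cx': 274.3626036733785, 'cy': 208.7586905262151, 'eye': array([0.41659296, 0.02328908, 1.26259726]), 'orientation': array([ 0.10498431, -0.14622632, -1.543843  ])}
fixture [([202.0, 205.0, 115.0, 51.0], 0.65)]
bar []
bar_pad [([217.0, 216.0, 90.0, 17.0], 0.95)]
lockpin [([148.0, 209.0, 15.0, 37.0], 0.44)]
pin_rest [([146.0, 209.0, 28.0, 30.0], 0.94)]
workpiece [([245.0, 228.0, 28.0, 19.0], 0.7)]
sample_tray [([383.0, 220.0, 39.0, 42.0], 0.93)]
{'t': 0.8, 'qpos': array([-1.05040685e+00,  3.84650236e-01,  7.91667643e-03,  8.57666043e-06,
       -1.19398695e+00, -2.58619957e-01]), 'joint_vel': array([-0.00071107,  0.00062498,  0.00017609, -0.00034352, -0.00155857,
        0.00069663]), 'tau': array([-1.43870828e-03, -3.90411687e+01,  1.87610060e+01,  4.22401696e+00,
        1.55665126e-02, -1.50280044e-05]), 'tcp_pos': array([ 0.1617781 , -0.60368976,  0.19598796]), 'ee_rot': array([-4.10015727e-01,  3.11470014e+00, -1.14933455e-04]), 'wrist_force': array([ 0.77629635, -0.41981234, -0.43666396]), 'ft_torque': array([ 0.02472828,  0.00526971, -0.01684967]), 'grasp_force': 0.0, 'gripper_width': 0.9997717576476975}
```

Run:
```python
import cv2,numpy as np
a=cv2.imread("pics/side0.png")[90:400,210:400]; b=cv2.imread("pics/top0.png")[170:290,130:440]
a=cv2.resize(a,None,fx=1.9,fy=1.9,interpolation=3)
b=cv2.resize(b,None,fx=2.55,fy=2.55,interpolation=3)
print(a.shape,b.shape)
cv2.imwrite("pics/a.png",a);cv2.imwrite("pics/b.png",b)
```

```text
(589, 361, 3) (306, 790, 3)
```

View pics/side0.png

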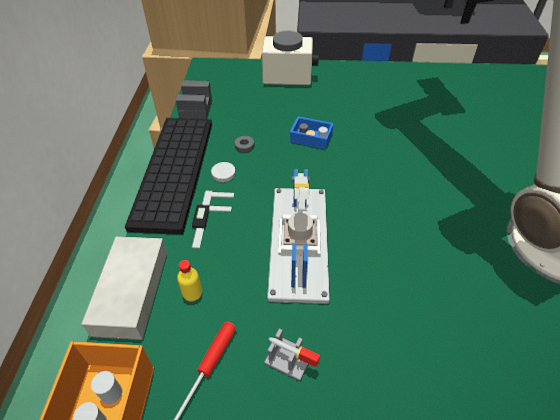

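View pics/b.png

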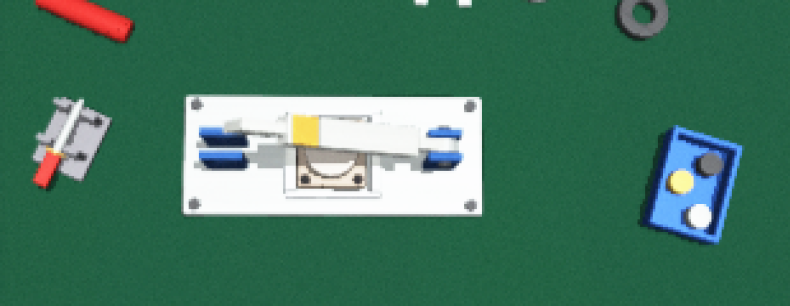

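View pics/a.png

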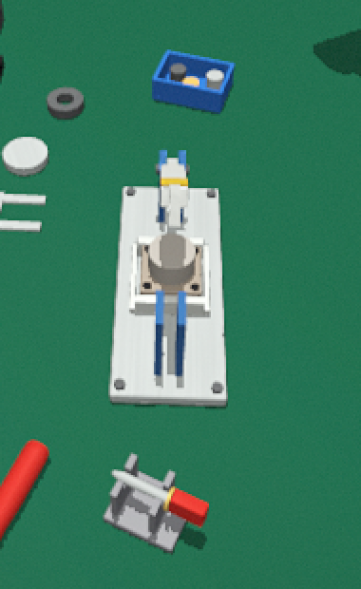

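```bash
cat > h.py <<'E'
import numpy as np,cv2
from rig import arm
from scipy.spatial.transform import Rotation as R
from scipy.optimize import least_squares
C={n:arm.camera_model(n) for n in("side","top")}
def proj(n,P):
    c=C[n];f=210/np.tan(np.radians(c["fovy"])/2)
    p=R.from_rotvec(c["orientation"]).inv().apply(np.atleast_2d(P)-c["eye"])
    return np.c_[c["cx"]-f*p[:,0]/p[:,2],c["cy"]+f*p[:,1]/p[:,2]]
def onz(n,uv,z):
    c=C[n];f=210/np.tan(np.radians(c["fovy"])/2);uv=np.atleast_2d(uv)
    d=R.from_rotvec(c["orientation"]).apply(np.c_[(uv[:,0]-c["cx"])/f,-(uv[:,1]-c["cy"])/f,-np.ones(len(uv))])
    return c["eye"]+d*((z-c["eye"][2])/d[:,2])[:,None]
def tri(us,ut):
    return least_squares(lambda P:np.r_[(proj("side",P)-us)[0],(proj("top",P)-ut)[0]],[.5,0,.05])
E
python3 - <<'E'
from h import *
a=np.array
top=a([(184,96),(481,97),(481,215),(183,215)])/2.55+[130,170]
side=a([(227,397),(218,187),(123,187),(111,397)])/1.9+[210,90]
# corners: TL=x+,y+ ; TR=x+,y- ; BR=x-,y- ; BL
# side: left in image is +x? report both
print("top",onz("top",top,.016).round(4).tolist());print("side",onz("side",side,.016).round(4).tolist())
for n in("side","top"):
    im=cv2.imread(f"pics/{n}0.png");h=cv2.cvtColor(im,cv2.COLOR_BGR2HSV).astype(int);H,S,V=h[...,0],h[...,1],h[...,2]
    red=((H<6)|(H>174))&(S>150)&(V>100); yel=(abs(H-25)<7)&(S>130)&(V>120)
    for nm,m in(("red",red),("yel",yel)):
        k,l,st,c=cv2.connectedComponentsWithStats(m.astype(np.uint8))
        for i in range(1,k):
            if st[i,4]>=8: print(n,nm,st[i].tolist(),c[i].round(2).tolist())
E
```

```text
top [[0.6169, 0.178, 0.016], [0.6236, -0.1219, 0.016], [0.5042, -0.1227, 0.016], [0.4974, 0.1737, 0.016]]
side [[0.4995, 0.1746, 0.016], [0.5059, -0.1237, 0.016], [0.6246, -0.1175, 0.016], [0.6169, 0.1815, 0.016]]
side red [179, 260, 11, 13, 111] [184.36, 265.88]
side red [198, 322, 37, 55, 785] [216.51, 348.26]
side red [299, 347, 21, 20, 249] [308.88, 356.64]
side yel [306, 132, 8, 2, 13] [310.08, 132.38]
side yel [295, 184, 14, 4, 47] [301.79, 185.21]
side yel [177, 267, 25, 34, 571] [189.69, 284.56]
side yel [296, 352, 4, 7, 13] [297.38, 355.0]
side yel [133, 361, 4, 13, 13] [134.54, 367.0]
side yel [76, 373, 55, 47, 571] [106.47, 396.03]
side yel [123, 401, 3, 9, 9] [123.89, 405.0]
top red [202, 137, 8, 9, 53] [205.77, 140.89]
top red [144, 164, 38, 22, 357] [162.68, 174.74]
top red [143, 230, 11, 14, 76] [147.92, 236.25]
top yel [120, 95, 26, 18, 109] [134.49, 101.24]
top yel [118, 112, 27, 12, 96] [131.15, 119.09]
top yel [100, 116, 30, 8, 58] [111.74, 120.53]
top yel [200, 138, 16, 17, 152] [208.59, 147.48]
top yel [245, 216, 10, 12, 110] [249.57, 221.01]
```

Run:
```python
from h import *
import itertools
red={"side":(308.88,356.64),"top":(147.92,236.25)};tip={"side":(269.5,338.4),"top":(161.4,208.8)}
box=np.array(list(itertools.product((-.036,-.003),(-.007,.007),(-.011,.011))))
def cen(uv):
    m=cv2.moments(cv2.convexHull(uv.astype(np.float32)));return np.array([m["m10"],m["m01"]])/m["m00"]
def W(p,q): return R.from_euler("z",p[3]).apply(q)+[p[0],p[1],p[2]]
def f(p):
    r=[(p[2]-.045)/.002]
    for n in red: r+=[*(cen(proj(n,W(p,box)))-red[n]),*(.5*(proj(n,W(p,[[.056,0,0]]))[0]-tip[n]))]
    return np.array(r)
s=least_squares(f,[.52,.3,.045,0],x_scale=[.01,.01,.01,.1]);p=s.x
print("pin",p.round(4),"res",s.fun.round(2)); print("grip",W(p,[[-.02,0,0]]).round(4),"collar px",proj("side",W(p,[[0,0,0]])),"tip",W(p,[[.056,0,0]]).round(4))
# pad
s=tri((301.79,185.21),(249.57,221.01));print("pad",s.x.round(4),s.fun.round(2))
c,y=np.array([.5610,.0278]),.0235
for t in(.45,.55,.65,.75,.85):
    l=np.array([0,-.105+.168*np.cos(t)-.016*np.sin(t),.09+.168*np.sin(t)+.016*np.cos(t)])
    P=R.from_euler("z",y).apply(l)+[*c,0];print(t,P.round(4),proj("side",P).round(1),proj("top",P).round(1))
```

```text
pin [ 0.5559  0.2972  0.045  -0.3998] res [-0.02  0.28  0.13 -0.11 -0.14  0.1  -0.34  0.1  -0.14]
grip [[0.5375 0.305  0.045 ]] collar px [[298.61051939 351.86786955]] tip [[0.6075 0.2754 0.045 ]]
pad [0.5611 0.0507 0.1981] [ 0.16  0.04  0.03 -0.2 ]
0.45 [0.5601 0.0671 0.1775] [[302.  199.6]] [[242.4 222.3]]
0.55 [0.5603 0.0577 0.1915] [[302.2 190.6]] [[246.5 221.5]]
0.65 [0.5606 0.0469 0.2044] [[302.4 181.3]] [[251.3 220.7]]
0.75 [0.5608 0.0348 0.2162] [[302.6 172. ]] [[256.8 220. ]]
0.85 [0.5611 0.0217 0.2268] [[302.8 162.8]] [[262.9 219.3]]
```

The networks and colours agree across both views. The fixture centre is about (0.561, 0.028) with yaw 0.0235, the bar is at about 0.61 rad, and the pin grip is at (0.5375, 0.305, 0.045) with yaw -0.40. Collar and tip reproject onto the images at side (298,353) and (269,338).

```bash
cat > go.py <<'E'
import sys,json
from h import *
# usage: go.py x y z yaw [x y z yaw ...] -> tool-frame shift mm and turn; tool x = -pin x
o=arm.get_obs();T=R.from_rotvec(o["ee_rot"])
v=np.array(list(map(float,sys.argv[1:]))).reshape(-1,4)
for w in v:
    G=R.from_matrix(np.c_[[-np.cos(w[3]),-np.sin(w[3]),0],[-np.sin(w[3]),np.cos(w[3]),0],[0,0,-1]])
    print((T.inv().apply(w[:3]-o["tcp_pos"])*1000).round(1),(T.inv()*G).as_rotvec().round(3))
print("t",round(o["t"],2),"tcp",o["tcp_pos"].round(4),"q",o["qpos"].round(2),"F",o["wrist_force"].round(1),"w",round(o["gripper_width"],3),"g",o["grasp_force"])
E
python3 go.py .561 .045 .235 .0235
```

```text
[-553.5  523.3  -39. ] [-0.     0.     0.238]
t 0.8 tcp [ 0.1618 -0.6037  0.196 ] q [-1.05  0.38  0.01  0.   -1.19 -0.26] F [ 0.8 -0.4 -0.4] w 1.0 g 0.0
```

```bash
python3 -m inch '[[[-553.5,523.3,-39,0,0,0.238,1],[-553.5,523.3,-39,0,0,0.238,1],[-553.5,523.3,-39,0,0,0.238,1],[-553.5,523.3,-39,0,0,0.238,1],[-553.5,523.3,-39,0,0,0.238,1],[-553.5,523.3,-39,0,0,0.238,1],[-553.5,523.3,-39,0,0,0.238,1],[-553.5,523.3,-39,0,0,0.238,1],[-553.5,523.3,-39,0,0,0.238,1],[-553.5,523.3,-39,0,0,0.238,1]]]' 20; python3 go.py .561 .045 .235 .0235
```

```text
t: 1.63
tcp_pos: [0.3799, -0.2485, 0.2178]
ee_rot: [-0.037, 3.14, -0.001]
wrist_force: [1.4, -0.7, -0.4]
gripper_width: 0.329
grasp_force: 0.0
[-188.1  289.1  -17.1] [-0.     0.001  0.   ]
t 1.63 tcp [ 0.3799 -0.2485  0.2178] q [-0.22  0.07 -0.35  0.   -1.15 -1.33] F [ 1.4 -0.7 -0.4] w 0.329 g 0.0
```

```bash
python3 -m inch '[[[-188,289,-17,0,0,0,1],[-188,289,-17,0,0,0,1],[-188,289,-17,0,0,0,1],[-188,289,-17,0,0,0,1],[-188,289,-17,0,0,0,1],[-188,289,-17,0,0,0,1],[-188,289,-17,0,0,0,1],[-188,289,-17,0,0,0,1],[-188,289,-17,0,0,0,1],[-188,289,-17,0,0,0,1]]]'
python3 - <<'E'
import subprocess,numpy as np
a=[]
for t in (.61,.5,.4,.3,.2,.1,.0,-.03):
    l=[0,-.105+.168*np.cos(t)-.016*np.sin(t),.09+.168*np.sin(t)+.016*np.cos(t)]
    a+=[.561-.0235*l[1],.0278+l[1]-.002,l[2],.0235]
print(subprocess.run(["python3","go.py",*map(str,a)],capture_output=True,text=True).stdout)
E
```

```text
t: 2.47
tcp_pos: [0.5617, 0.0457, 0.2335]
ee_rot: [0.043, -3.141, 0.0]
wrist_force: [0.2, -0.2, -0.0]
gripper_width: 0.002
grasp_force: 0.0
[ 1.1  3.6 34.2] [-0.    -0.     0.004]
[ 1.1 14.9 49. ] [-0.    -0.     0.004]
[ 1.1 23.6 63.4] [-0.    -0.     0.004]
[ 1.  30.9 78.6] [-0.    -0.     0.004]
[ 1.  36.6 94.5] [-0.    -0.     0.004]
[  1.   40.7 110.9] [-0.    -0.     0.004]
[  1.   43.1 127.5] [-0.    -0.     0.004]
[  1.   43.5 132.6] [-0.    -0.     0.004]
t 2.47 tcp [0.5617 0.0457 0.2335] q [ 0.37  0.26 -0.08 -0.   -1.23 -1.91] F [ 0.2 -0.2 -0. ] w 0.002 g 0.0
```

```bash
python3 -m inch '[[[1,-6,25,0,0,0,1],[1,-3,34,0,0,0,1],[1,6,49,0,0,0,1],[1,15,63,0,0,0,1],[1,23,78,0,0,0,1],[1,30,94,0,0,0,1],[1,35,111,0,0,0,1],[1,38,121,0,0,0,1],[1,39,127,0,0,0,1],[1,39,129,0,0,0,1]]]'; python3 go.py .5585 .087 .106 .0235
```

```text
t: 3.3
tcp_pos: [0.5578, 0.0816, 0.1047]
ee_rot: [0.037, -3.14, 0.001]
wrist_force: [-0.6, 0.8, 3.0]
gripper_width: 0.005
grasp_force: 1.0
[-0.8  5.4 -1.3] [-0.    -0.001 -0.   ]
t 3.3 tcp [0.5578 0.0816 0.1047] q [ 0.43  0.37 -0.27 -0.   -0.94 -1.98] F [-0.6  0.8  3. ] w 0.005 g 0.9664281271398067
```

```bash
python3 -m inch '[[[0,0,2,0,0,0,1],[0,0,4,0,0,0,1],[0,0,4,0,0,0,1],[0,0,4,0,0,0,1]]]'; python3 go.py .5585 .087 .106 .0235
```

```text
t: 3.63
tcp_pos: [0.5584, 0.0817, 0.1015]
ee_rot: [-0.037, 3.141, 0.0]
wrist_force: [0.1, -0.3, 0.7]
gripper_width: 0.001
grasp_force: 0.3
[-0.2  5.3 -4.5] [ 0.  0. -0.]
t 3.63 tcp [0.5584 0.0817 0.1015] q [ 0.43  0.37 -0.27  0.   -0.93 -1.98] F [ 0.1 -0.3  0.7] w 0.001 g 0.2822021918836981
```

Run:
```python
from h import *
a=arm.get_image("side")[130:330,220:420,::-1]
b=arm.get_image("top")[160:300,130:340,::-1]
c=cv2.resize(a,(420,420),interpolation=3); d=cv2.resize(b,(380,253),interpolation=3)
o=np.zeros((420,800,3),np.uint8);o[:,:420]=c;o[:253,420:]=d
cv2.imwrite("pics/c.png",o)
```

```text
(no output)
```

View pics/c.png

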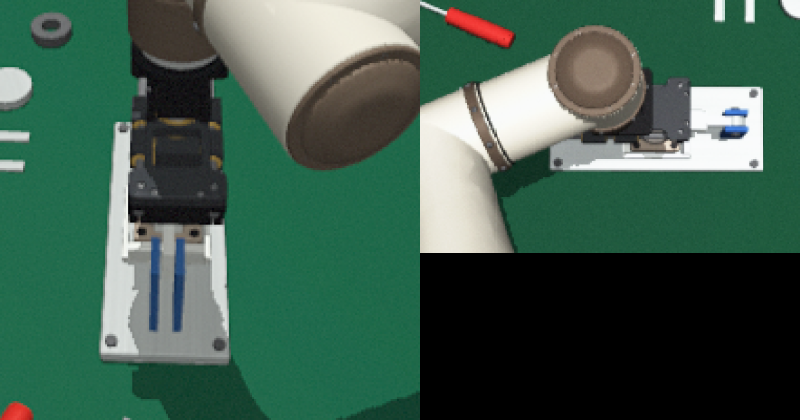

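```bash
python3 -m inch '[[[0,0,-60,0,0,0,1],[0,0,-100,0,0,0,1],[-80,-100,-120,0,0,0,1],[-80,-150,-120,0,0,0,1],[-80,-150,-120,0,0,0,1],[-80,-150,-120,0,0,0,1],[-80,-150,-120,0,0,0,1]]]'
python3 - <<'E'
from h import *
a=arm.get_image("side")[130:330,220:420,::-1]
b=arm.get_image("top")[160:300,130:340,::-1]
c=cv2.resize(a,(420,420),interpolation=3); d=cv2.resize(b,(380,253),interpolation=3)
o=np.zeros((420,800,3),np.uint8);o[:,:420]=c;o[:253,420:]=d
cv2.imwrite("pics/d.png",o)
E
```

```text
t: 4.32
tcp_pos: [0.6441, -0.0712, 0.2221]
ee_rot: [-0.03, 3.139, -0.003]
wrist_force: [0.7, 0.2, -0.1]
gripper_width: 0.008
grasp_force: 0.0
```

View pics/d.png

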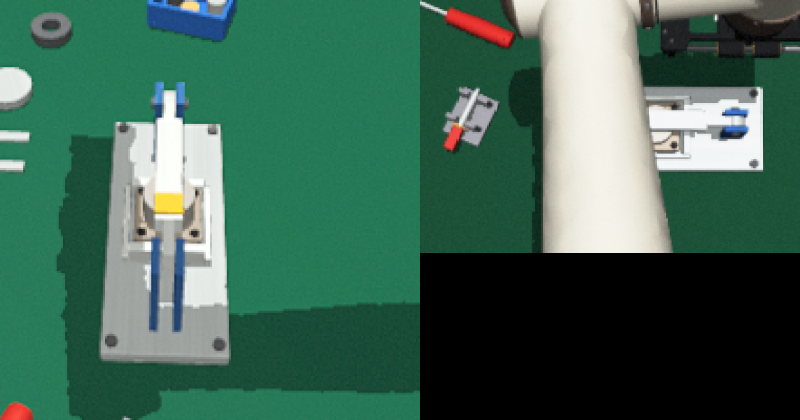

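```bash
python3 - <<'E'
from h import *
for t in(0,.05,.1,.15,.2,.3):
    for n,r,zz in(("pad",.168,.016),("tongue",.233,.015)):
        l=np.array([0,-.105+r*np.cos(t)-zz*np.sin(t),.09+r*np.sin(t)+zz*np.cos(t)])
        P=R.from_euler("z",.0235).apply(l)+[.561,.0278,0];print(t,n,P.round(3),proj("side",P).round(1),((proj("side",P)-[220,130])*2.1).round())
E
python3 go.py .561 .087 .14 .0235
```

```text
0 pad [0.56  0.091 0.106] [[300.8 234.3]] [[170. 219.]]
0 tongue [0.558 0.156 0.105] [[300.6 262.7]] [[169. 279.]]
0.05 pad [0.56  0.09  0.114] [[300.9 231.1]] [[170. 212.]]
0.05 tongue [0.558 0.155 0.117] [[300.8 258.4]] [[170. 270.]]
0.1 pad [0.56  0.088 0.123] [[301.  227.7]] [[170. 205.]]
0.1 tongue [0.558 0.153 0.128] [[301.  253.9]] [[170. 260.]]
0.15 pad [0.56  0.087 0.131] [[301.2 224.2]] [[170. 198.]]
0.15 tongue [0.558 0.151 0.14 ] [[301.2 249. ]] [[171. 250.]]
0.2 pad [0.56  0.084 0.139] [[301.3 220.4]] [[171. 190.]]
0.2 tongue [0.558 0.148 0.151] [[301.4 243.8]] [[171. 239.]]
0.3 pad [0.56  0.079 0.155] [[301.6 212.5]] [[171. 173.]]
0.3 tongue [0.558 0.141 0.173] [[301.8 232.6]] [[172. 215.]]
[ 78.2 156.9  80.7] [-0.    -0.    -0.004]
t 4.42 tcp [ 0.6424 -0.0683  0.2207] q [ 0.14  0.41  0.1   0.   -1.27 -1.7 ] F [-0.5 -0.3 -0.6] w 0.002 g 0.0
```

```bash
python3 -m inch '[[[78,157,40,0,0,0,1],[78,157,70,0,0,0,1],[78,157,80,0,0,0,1],[78,157,80,0,0,0,1],[78,157,80,0,0,0,1],[78,157,80,0,0,0,1],[78,157,80,0,0,0,1]]]'; python3 -m inch '[[[0,0,5,0,0,0,1],[0,0,10,0,0,0,1],[0,0,15,0,0,0,1],[0,0,15,0,0,0,1]]]';python3 -m inch '[[[0,0,4,0,0,0,1],[0,0,8,0,0,0,1],[0,0,12,0,0,0,1],[0,0,12,0,0,0,1]]]'; python3 go.py .559 .087 .106 .0235
```

```text
t: 5.0
tcp_pos: [0.5585, 0.0907, 0.1406]
ee_rot: [0.044, -3.139, 0.001]
wrist_force: [0.6, -0.4, 0.2]
gripper_width: 0.001
grasp_force: 0.0
t: 5.33
tcp_pos: [0.5598, 0.0881, 0.125]
ee_rot: [0.035, -3.139, 0.001]
wrist_force: [0.0, -0.0, 0.4]
gripper_width: 0.002
grasp_force: 0.0
t: 5.67
tcp_pos: [0.5596, 0.0886, 0.1131]
ee_rot: [0.036, -3.14, 0.001]
wrist_force: [0.9, -0.1, -1.7]
gripper_width: 0.007
grasp_force: 0.0
[ 0.7 -1.6  7.1] [-0.    -0.002 -0.   ]
t 5.67 tcp [0.5596 0.0886 0.1131] q [ 0.44  0.36 -0.25 -0.   -0.96 -1.99] F [ 0.9 -0.1 -1.7] w 0.007 g 0.0
```

```bash
python3 -m inch '[[[0,0,3,0,0,0,1],[0,0,6,0,0,0,1],[0,0,9,0,0,0,1],[0,0,9,0,0,0,1]]]';python3 -m inch '[[[0,0,2,0,0,0,1],[0,0,4,0,0,0,1],[0,0,6,0,0,0,1],[0,0,6,0,0,0,1]]]'
python3 - <<'E'
from h import *
im=arm.get_image("side")
cv2.imwrite("pics/e.png",cv2.resize(im[180:310,240:350,::-1],None,fx=4.5,fy=4.5,interpolation=3))
E
```

```text
t: 6.0
tcp_pos: [0.5598, 0.0889, 0.1045]
ee_rot: [0.037, -3.14, 0.0]
wrist_force: [0.3, -0.9, -0.5]
gripper_width: 0.009
grasp_force: 0.0
t: 6.33
tcp_pos: [0.5605, 0.0893, 0.0992]
ee_rot: [-0.038, 3.141, 0.001]
wrist_force: [0.7, -0.3, 1.3]
gripper_width: 0.001
grasp_force: 0.1
```

View pics/e.png

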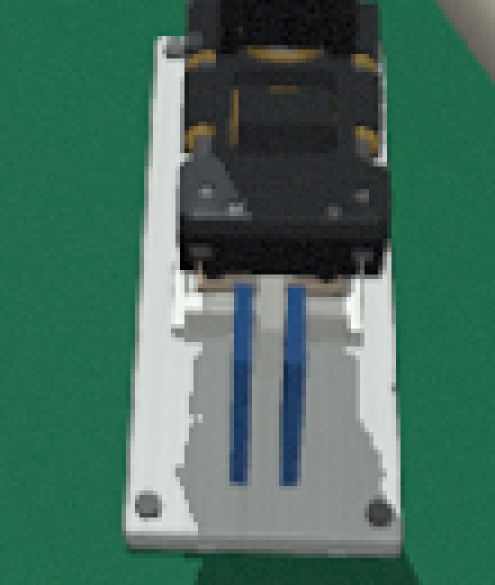

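```bash
python3 -m inch '[[[0,0,-40,0,0,0,1],[0,0,-60,0,0,0,1],[40,0,-60,0,0,0,1],[80,0,-60,0,0,0,1],[110,0,-60,0,0,0,1],[110,0,-60,0,0,0,1]]]'
python3 - <<'E'
from h import *
im=arm.get_image("side");o=arm.get_obs()
p=proj("side",[o["tcp_pos"]])[0];print(o["tcp_pos"].round(4),p,(p-[240,130])*3.2)
h=cv2.cvtColor(im,cv2.COLOR_RGB2HSV).astype(int);y=(abs(h[...,0]-25)<7)&(h[...,1]>110)&(h[...,2]>100);y[:,:270]=0;y[:,335:]=0;y[:160]=0;y[270:]=0
r,c=np.nonzero(y);print(c.min(),c.max(),r.min(),r.max(),c.mean(),r.mean())
cv2.imwrite("pics/f.png",cv2.resize(im[130:310,240:420,::-1],None,fx=3.2,fy=3.2,interpolation=3))
E
```

```text
t: 6.88
tcp_pos: [0.4444, 0.0848, 0.1589]
ee_rot: [0.038, -3.137, 0.001]
wrist_force: [-0.5, -0.1, 0.1]
gripper_width: 0.006
grasp_force: 0.0
[0.4476 0.0857 0.1596] [363.47701325 216.23831578] [395.12644239 275.96261049]
293 307 223 232 299.8646616541353 227.70676691729324
```

View pics/f.png

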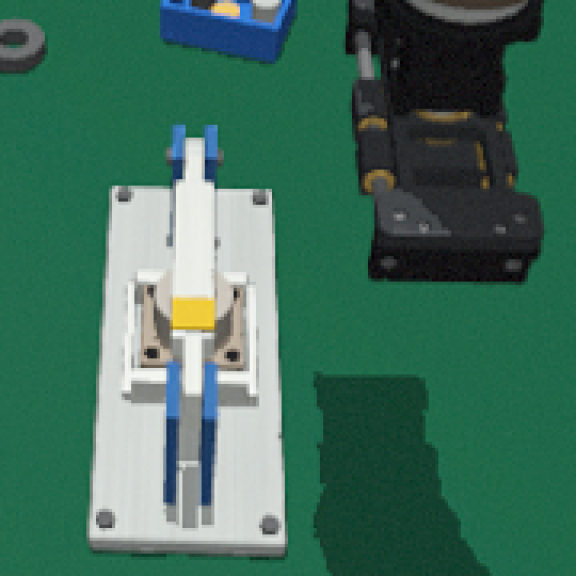

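Run:
```python
from h import *
def q(n,l):
    P=R.from_euler("z",.0235).apply(l)+[.561,.0278,0];print(n,((proj("side",P)[0]-[240,130])*3.2).round())
q("cheek near: inner-y top",[-.011,.085,.108]);q("outer-y top",[-.011,.125,.108]);q("outer-y bottom",[-.011,.125,.016])
q("far cheek top in",[.011,.085,.108]);q("far top out",[.011,.125,.108])
q("hinge post top out",[.0,-.085,.106])
q("pad near edge",[0,.076,.106]);q("pad far edge",[0,.05,.106]);q("tongue end top",[0,.128,.105]);q("tongue end bot",[0,.128,.075])
o=arm.get_obs();T=R.from_rotvec(o["ee_rot"])
for l in ([0,0,0],[0,.015,0],[0,0,-.07],[.0375,.095,-.07],[-.0375,.095,-.07],[.0375,.0375,-.07],[-.0375,.0375,-.07],[.095,.0375,-.07]):
    P=T.apply(l)+o["tcp_pos"];print(l,P.round(3),((proj("side",P)[0]-[240,130])*3.2).round())
```

```text
cheek near: inner-y top [213. 361.]
outer-y top [214. 418.]
outer-y bottom [208. 505.]
far cheek top in [176. 360.]
far top out [175. 417.]
hinge post top out [195. 160.]
pad near edge [194. 351.]
pad far edge [195. 317.]
tongue end top [194. 425.]
tongue end bot [193. 454.]
[0, 0, 0] [0.448 0.086 0.16 ] [395. 276.]
[0, 0.015, 0] [0.447 0.101 0.16 ] [398. 296.]
[0, 0, -0.07] [0.448 0.086 0.23 ] [413. 189.]
[0.0375, 0.095, -0.07] [0.408 0.18  0.23 ] [510. 331.]
[-0.0375, 0.095, -0.07] [0.483 0.182 0.23 ] [355. 327.]
[0.0375, 0.0375, -0.07] [0.409 0.122 0.23 ] [494. 243.]
[-0.0375, 0.0375, -0.07] [0.484 0.124 0.23 ] [346. 240.]
[0.095, 0.0375, -0.07] [0.352 0.121 0.23 ] [608. 245.]
```

The fork reprojects exactly, but the bar sits at about 0.1 rad, with its pad edge at side row 330 of the crop. The effective fingertip therefore seems to be about 20 mm above the nominal TCP, so I'll press further, watching the force.

```bash
python3 -m inch '[[[-60,2,-5,0,0,0,1],[-112,2,0,0,0,0,1],[-112,2,0,0,0,0,1],[-112,2,30,0,0,0,1],[-112,2,52,0,0,0,1],[-112,2,58,0,0,0,1],[-112,2,58,0,0,0,1]]]'; python3 -m inch '[[[0,0,3,0,0,0,1],[0,0,6,0,0,0,1],[0,0,9,0,0,0,1],[0,0,9,0,0,0,1]]]'; python3 go.py .56 .087 .09 .0235
```

```text
t: 7.52
tcp_pos: [0.5616, 0.0905, 0.0991]
ee_rot: [0.037, -3.137, 0.003]
wrist_force: [-0.7, -0.8, 0.2]
gripper_width: 0.002
grasp_force: 0.0
t: 7.85
tcp_pos: [0.5631, 0.0916, 0.0932]
ee_rot: [-0.038, 3.138, 0.002]
wrist_force: [0.7, 0.3, 0.9]
gripper_width: 0.005
grasp_force: 0.3
[ 3.2 -4.5  3.2] [0.001 0.003 0.001]
t 7.85 tcp [0.5631 0.0916 0.0932] q [ 0.45  0.39 -0.27  0.   -0.91 -1.99] F [0.7 0.3 0.9] w 0.005 g 0.2950183837674558
```

```bash
python3 -m inch '[[[3,-4,4,0,0,0,1],[3,-4,8,0,0,0,1],[3,-4,8,0,0,0,1]]]'; python3 -m inch '[[[0,0,3,0,0,0,1],[0,0,6,0,0,0,1],[0,0,6,0,0,0,1]]]';  python3 go.py .56 .087 .09 .0235
```

```text
t: 8.1
tcp_pos: [0.559, 0.0868, 0.0839]
ee_rot: [0.037, -3.141, -0.0]
wrist_force: [0.0, 0.7, 1.4]
gripper_width: 0.009
grasp_force: 0.3
t: 8.35
tcp_pos: [0.5591, 0.087, 0.0798]
ee_rot: [0.039, -3.141, 0.001]
wrist_force: [-4.3, 1.4, 11.7]
gripper_width: 0.002
grasp_force: 5.6
[ -0.9  -0.1 -10.2] [-0.001 -0.     0.001]
t 8.35 tcp [0.5591 0.087  0.0798] q [ 0.44  0.4  -0.3   0.   -0.88 -1.99] F [-4.3  1.4 11.7] w 0.002 g 5.633429704466835
```

```bash
python3 -m inch '[[[0,0,3,0,0,0,1],[0,0,5,0,0,0,1],[0,0,5,0,0,0,1],[0,0,5,0,0,0,1]]]'; python3 go.py .56 .087 .09 .0235
```

```text
t: 8.68
tcp_pos: [0.5593, 0.087, 0.0795]
ee_rot: [-0.041, 3.14, -0.002]
wrist_force: [-13.1, 2.4, 34.1]
gripper_width: 0.006
grasp_force: 16.9
[ -0.8  -0.  -10.5] [-0.001  0.002  0.003]
t 8.68 tcp [0.5593 0.087  0.0795] q [ 0.44  0.4  -0.3   0.   -0.88 -1.99] F [-13.1   2.4  34.1] w 0.006 g 16.91163626499474
```

```bash
python3 -m inch '[[[0,0,-40,0,0,0,1],[0,0,-80,0,0,0,1],[40,0,-80,0,0,-0.12,1],[80,0,-80,0,0,-0.24,1],[120,0,-80,0,0,-0.36,1],[120,0,-80,0,0,-0.48,1],[120,0,-80,0,0,-0.6,1],[120,0,-80,0,0,-0.72,1],[120,0,-80,0,0,-0.84,1],[120,0,-80,0,0,-0.96,1]]]'; python3 -m inch '[[[0,0,0,0,0,-0.12,1],[0,0,0,0,0,-0.24,1],[0,0,0,0,0,-0.36,1],[0,0,0,0,0,-0.48,1],[0,0,0,0,0,-0.48,1]]]';python3 - <<'E'
from h import *
im=arm.get_image("side");o=arm.get_obs()
T=R.from_rotvec(o["ee_rot"])
for l in ([0,0,0],[0,0,-.02],[0,.03,0],[0,-.03,0],[0,0,-.07]):
    P=T.apply(l)+o["tcp_pos"];print(l,P.round(3),((proj("side",P)[0]-[240,130])*3.2).round())
h=cv2.cvtColor(im,cv2.COLOR_RGB2HSV).astype(int);y=(abs(h[...,0]-25)<7)&(h[...,1]>110)&(h[...,2]>100);y[:,:285]=0;y[:,320:]=0;y[:160]=0;y[270:]=0
r,c=np.nonzero(y);print(c.min(),c.max(),r.min(),r.max(),c.mean(),r.mean())
cv2.imwrite("pics/g.png",cv2.resize(im[130:310,240:420,::-1],None,fx=3.2,fy=3.2,interpolation=3))
E
```

```text
t: 9.52
tcp_pos: [0.4383, 0.0836, 0.1525]
ee_rot: [1.491, -2.763, -0.0]
wrist_force: [-0.1, -0.3, -0.2]
gripper_width: 0.007
grasp_force: 0.0
t: 9.93
tcp_pos: [0.4385, 0.0837, 0.1525]
ee_rot: [2.1, -2.334, -0.001]
wrist_force: [0.0, 0.3, 0.6]
gripper_width: 0.004
grasp_force: 0.0
[0, 0, 0] [0.439 0.084 0.153] [409. 282.]
[0, 0, -0.02] [0.439 0.084 0.173] [414. 259.]
[0, 0.03, 0] [0.409 0.087 0.153] [463. 289.]
[0, -0.03, 0] [0.468 0.08  0.153] [356. 276.]
[0, 0, -0.07] [0.439 0.084 0.223] [427. 197.]
293 306 230 240 299.5424836601307 234.96732026143792
```

View pics/g.png

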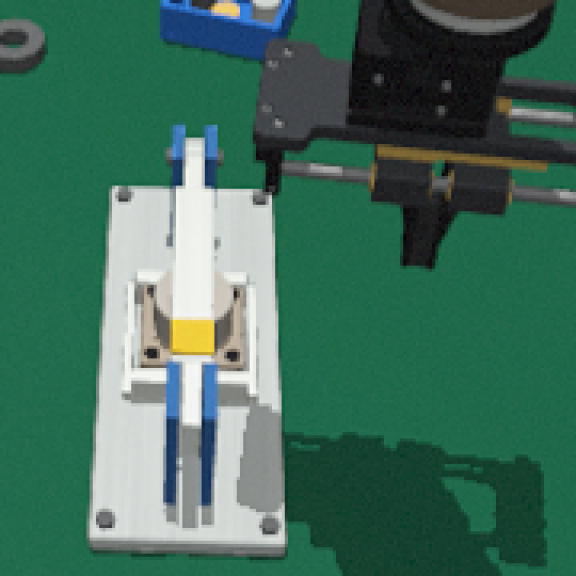

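Bar is down: pad edge at crop row 352 as predicted for 0 rad. The real fingertips, at crop (419,267), end about 26 mm short of the nominal TCP.

```bash
python3 - <<'E'
from h import *
o=arm.get_obs();T=R.from_rotvec(o["ee_rot"]);print(T.as_matrix().round(2))
im=cv2.imread("pics/g.png")
for z in(.1525,.1785):
    for d in(0,.0095): 
        P=onz("side",np.array([[402,267],[419.5,267],[435,267]])/3.2+[240,130],z).round(4);
    print(z,P.tolist())
for l in ([0,-.01,-.026],[0,.01,-.026],[-.0095,0,-.026],[.0095,0,-.026]):
    P=T.apply(l)+o["tcp_pos"];print(l,P.round(3),((proj("side",P)[0]-[240,130])*3.2).round())
g=cv2.cvtColor(im,cv2.COLOR_BGR2GRAY);hs=cv2.cvtColor(im,cv2.COLOR_BGR2HSV)
for r in range(215,280,8):
    m=np.nonzero((g[r,380:480]<55)&(hs[r,380:480,2]<70))[0];print(r,(m.min()+380,m.max()+380) if len(m) else None)
E
python3 go.py .5375 .305 .15 -.40
```

```text
[[-0.11 -0.99 -0.  ]
 [-0.99  0.11 -0.  ]
 [ 0.    0.   -1.  ]]
0.1525 [[0.4419, 0.0724, 0.1525], [0.4318, 0.0718, 0.1525], [0.4229, 0.0714, 0.1525]]
0.1785 [[0.447, 0.0956, 0.1785], [0.4374, 0.0951, 0.1785], [0.4289, 0.0946, 0.1785]]
[0, -0.01, -0.026] [0.449 0.083 0.179] [397. 249.]
[0, 0.01, -0.026] [0.429 0.085 0.179] [434. 254.]
[-0.0095, 0, -0.026] [0.44  0.093 0.179] [415. 264.]
[0.0095, 0, -0.026] [0.438 0.074 0.179] [416. 239.]
215 (np.int64(403), np.int64(456))
223 (np.int64(403), np.int64(450))
231 (np.int64(403), np.int64(447))
239 (np.int64(403), np.int64(443))
247 (np.int64(403), np.int64(437))
255 (np.int64(400), np.int64(437))
263 (np.int64(400), np.int64(434))
271 None
279 None
[-230.8  -74.1    2.2] [ 0.    -0.002  1.861]
t 9.98 tcp [0.4386 0.0837 0.1526] q [ 0.55  0.12 -0.47 -0.   -0.98 -0.66] F [ 0.6 -1.  -0.1] w 0.005 g 0.0
```

```bash
python3 -m inch '[[[-40,0,0,0,0,-0.12,0.4],[-80,-20,0,0,0,-0.24,0.4],[-120,-40,0,0,0,-0.36,0.4],[-160,-60,0,0,0,-0.48,0.4],[-200,-74,0,0,0,-0.6,0.4],[-231,-74,0,0,0,-0.72,0.4],[-231,-74,0,0,0,-0.84,0.4],[-231,-74,0,0,0,-0.96,0.4],[-231,-74,0,0,0,-1.08,0.4],[-231,-74,0,0,0,-1.2,0.4]]]';python3 -m inch '[[[0,0,0,0,0,-0.08,0.4],[0,0,0,0,0,-0.08,0.4],[0,0,0,0,0,-0.08,0.4]]]'; python3 go.py .5375 .305 .06 2.7416 .5375 .305 .003 2.7416
```

```text
t: 10.82
tcp_pos: [0.5371, 0.3059, 0.1521]
ee_rot: [3.052, -0.739, -0.002]
wrist_force: [0.1, 1.0, 0.3]
gripper_width: 0.586
grasp_force: 0.0
t: 11.07
tcp_pos: [0.5373, 0.3057, 0.1526]
ee_rot: [3.077, -0.627, -0.001]
wrist_force: [-0.4, -1.1, -0.3]
gripper_width: 0.601
grasp_force: 0.0
[ 0.6  0.4 92.6] [ 0.001  0.001 -0.002]
[  0.6   0.4 149.6] [ 0.001  0.001 -0.002]
t 11.07 tcp [0.5373 0.3057 0.1526] q [ 0.78  0.41 -0.07 -0.   -1.09  0.39] F [-0.4 -1.1 -0.3] w 0.601 g 0.0
```

```bash
python3 -m inch '[[[0,0,40,0,0,0,0.4],[0,0,80,0,0,0,0.4],[0,0,110,0,0,0,0.4],[0,0,130,0,0,0,0.4],[0,0,143,0,0,0,0.4],[0,0,149,0,0,0,0.4],[0,0,149,0,0,0,0.4],[0,0,149,0,0,0,0.4]]]'; python3 -m inch '[[[0,0,0,0,0,0,1],[0,0,0,0,0,0,1],[0,0,0,0,0,0,1],[0,0,0,0,0,0,1],[0,0,0,0,0,0,1],[0,0,0,0,0,0,1]]]' 20;python3 go.py .5375 .305 .06 2.7416
```

```text
t: 11.73
tcp_pos: [0.538, 0.3062, 0.0046]
ee_rot: [-3.079, 0.622, -0.001]
wrist_force: [0.4, 0.9, 0.0]
gripper_width: 0.599
grasp_force: 0.0
t: 12.23
tcp_pos: [0.5376, 0.306, 0.0045]
ee_rot: [-3.079, 0.621, -0.0]
wrist_force: [-0.2, 0.2, -0.3]
gripper_width: 0.229
grasp_force: 0.0
[  0.3   0.9 -55.5] [-0.    -0.     0.002]
t 12.23 tcp [0.5376 0.306  0.0045] q [ 0.78  0.56 -0.23 -0.   -0.78  0.39] F [-0.2  0.2 -0.3] w 0.229 g 0.0
```

```bash
python3 -m inch '[[[0,0,0,0,0,0,1],[0,0,0,0,0,0,1],[0,0,0,0,0,0,1],[0,0,0,0,0,0,1]]]' 30; python3 -m inch '[[[0,0,-10,0,0,0,1],[0,0,-25,0,0,0,1],[0,0,-45,0,0,0,1],[0,0,-80,0,0,0,1],[0,0,-110,0,0,0,1],[0,0,-110,0,0,0,1]]]'
python3 - <<'E'
from h import *
im=arm.get_image("side");t=arm.get_image("top");o=arm.get_obs()
for n in("side","top"): print(n,[(np.round(d["bbox"]).tolist(),round(d["score"],2)) for d in arm.boxes_of("lockpin",n)[:2]])
G=R.from_rotvec(o["ee_rot"]);g=o["tcp_pos"]-G.apply([0,0,.042])
ax=G.apply([1,0,0]);print(o["tcp_pos"],g,ax)
for s in(-.016,-.0,.02,.076):print(s,((proj("side",g+ax*s)[0]-[230,230])*3.1).round())
cv2.imwrite("pics/i.png",cv2.resize(im[230:420,230:420,::-1],None,fx=3.1,fy=3.1,interpolation=3))
E
```

```text
t: 12.57
tcp_pos: [0.5376, 0.3059, 0.0043]
ee_rot: [3.08, -0.621, 0.0]
wrist_force: [-0.8, 0.5, 0.8]
gripper_width: 0.159
grasp_force: 30.0
t: 13.07
tcp_pos: [0.5415, 0.3086, 0.1223]
ee_rot: [-3.07, 0.616, -0.016]
wrist_force: [0.9, 0.8, 0.5]
gripper_width: 0.158
grasp_force: 30.0
side [([283.0, 232.0, 5.0, 14.0], 0.66), ([267.0, 301.0, 14.0, 12.0], 0.41)]
top [([145.0, 203.0, 8.0, 12.0], 0.49)]
[0.53807024 0.30660122 0.1163516 ] [0.53795912 0.3064744  0.15835126] [ 0.92183621 -0.38757759  0.0012688 ]
-0.016 [286. 311.]
-0.0 [255. 297.]
0.02 [217. 280.]
0.076 [115. 235.]
```

View pics/i.png

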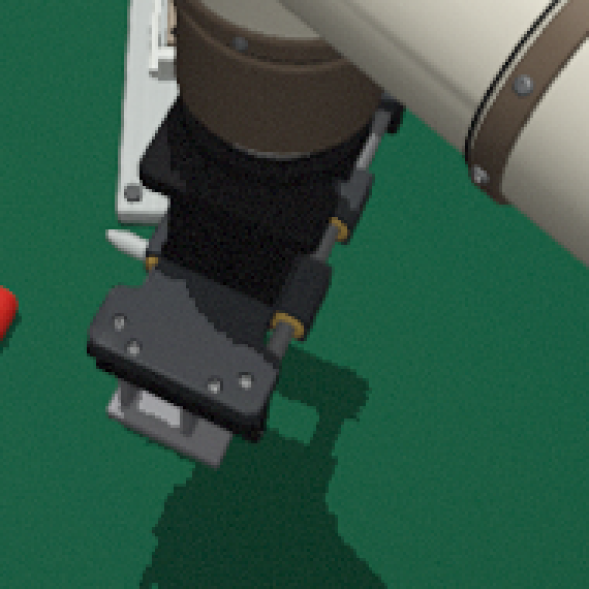

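The pin is held, with its tip at crop (108,234) as predicted. Now moving to pre-insertion.

```bash
python3 go.py .4475 .1301 .116 3.1651
```

```text
[-14.2 196.2  -2.2] [ 0.001  0.002 -0.422]
t 13.27 tcp [0.5367 0.3054 0.1135] q [ 0.78  0.44 -0.12 -0.   -1.01  0.39] F [-0.3 -0.4 -0.9] w 0.163 g 29.999815179035068
```

```bash
python3 -m inch '[[[-20,30,-3,0,0,0,1],[-20,60,-3,0,0,-0.1,1],[-20,90,-3,0,0,-0.2,1],[-14,120,-3,0,0,-0.3,1],[-14,150,-3,0,0,-0.42,1],[-14,180,-3,0,0,-0.422,1],[-14,196,-3,0,0,-0.422,1],[-14,196,-3,0,0,-0.422,1],[-14,196,-3,0,0,-0.422,1]]]'; python3 go.py .4475 .1301 .0493 3.1651
```

```text
t: 14.02
tcp_pos: [0.4486, 0.1302, 0.1168]
ee_rot: [3.141, 0.036, -0.001]
wrist_force: [0.5, 1.4, -1.2]
gripper_width: 0.155
grasp_force: 30.0
[-1.1  0.1 67.5] [ 0.  0. -0.]
t 14.02 tcp [0.4486 0.1302 0.1168] q [ 0.63  0.2  -0.48  0.   -0.89  0.96] F [ 0.5  1.4 -1.2] w 0.155 g 29.99985602684319
```

```bash
python3 -m inch '[[[-1,0,30,0,0,0,1],[-1,0,55,0,0,0,1],[-1,0,67.5,0,0,0,1],[-1,0,67.5,0,0,0,1],[-1,0,67.5,0,0,0,1],[-1,0,67.5,0,0,0,1]]]'; python3 go.py .4475 .1301 .0493 3.1651
python3 - <<'E'
from h import *
im=arm.get_image("side")
m=np.array([.5435,.1324,.09])
u=np.array([1,.0235,0])
for s in(-.02,0): print(s,((proj("side",m+u*s)[0]-[260,180])*5).round())
print(((proj("side",m+u*-.02+[0,0,.01])[0]-[260,180])*5).round())
cv2.imwrite("pics/j.png",cv2.resize(im[180:300,260:400,::-1],None,fx=5,fy=5,interpolation=3))
E
```

```text
t: 14.52
tcp_pos: [0.4489, 0.1318, 0.0503]
ee_rot: [-3.141, -0.04, -0.002]
wrist_force: [-0.1, -0.5, -0.5]
gripper_width: 0.158
grasp_force: 30.0
[-1.5  1.7  1. ] [-0.001 -0.002  0.002]
t 14.52 tcp [0.4489 0.1318 0.0503] q [ 0.63  0.29 -0.56  0.   -0.71  0.96] F [-0.1 -0.5 -0.5] w 0.158 g 29.999848986044526
-0.02 [296. 388.]
0 [243. 387.]
[298. 372.]
```

View pics/j.png

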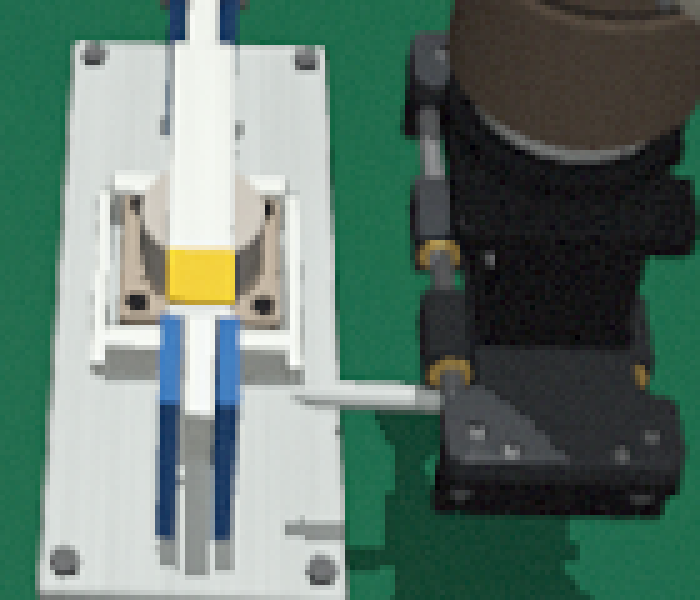

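Run:
```python
from h import *
im=arm.get_image("top");s=arm.get_image("side");o=arm.get_obs()
T=R.from_rotvec(o["ee_rot"]);g=o["tcp_pos"]-T.apply([0,0,.0407])
print(o["tcp_pos"].round(4),T.as_matrix()[:,0].round(4))
for k in(.045,.055,.065,.074):print(k,"top",proj("top",g+T.apply([k,0,0])).round(1),"side",proj("side",g+T.apply([k,0,0])).round(1))
p=proj("top",g+T.apply([.06,0,0]))[0].round().astype(int);print(p)
print(im[p[1]-9:p[1]+9,p[0]-9:p[0]+9].min(2))
p=proj("side",g+T.apply([.055,0,0]))[0].round().astype(int);print(p)
print(s[p[1]-8:p[1]+9,p[0]-14:p[0]+12:2].min(2))
```

```text
[0.4486 0.1314 0.0507] [0.9997 0.0246 0.0022]
0.045 top [[215.3 254.2]] side [[335.4 258.2]]
0.055 top [[215.4 250. ]] side [[330.1 258. ]]
0.065 top [[215.5 245.8]] side [[324.7 257.9]]
0.074 top [[215.5 242. ]] side [[319.8 257.7]]
[215 248]
[[247 246 247 246 246 246 246 246 246 246 247 246 246 245 247 246 246 247]
 [248 248 248 249 248 247 248 247 248 247 247 248 247 247 248 248 247 248]
 [248 247 247 248 246 247 247 245 230 235 233 247 247 247 247 247 247 248]
 [247 247 246 247 247 247 247 245 198 229 223 247 246 247 246 247 247 248]
 [247 246 247 247 247 247 247 245 204 233 225 226 247 247 247 247 247 246]
 [246 246 246 247 246 246 242 182 205 239 229 210 247 247 247 246 247 247]
 [208 243 246 246 246 246 242 150 209 242 230 209 247 247 247 247 246 247]
 [124 166 197 238 246 246 242 155 210 242 231 209 246 247 247 246 246 246]
 [110 107 117 149 196 240 194 156 213 243 229 210 247 247 247 248 247 247]
 [114 115 113 104 118 153 127 122 215 244 228 204 246 246 246 246 246 247]
 [113 114 114 112 113 103 117 109 143 173 175 186 247 246 246 246 247 247]
 [ 84 101 114 115 118 112 111  
[... 740 characters left out ...]
13 216 217  20  31  27  33  33  32  31]
 [131 138 159 211 209 200  18  24  20  20  16  20  21]
 [138 140 172 211 214 210 192 192 193 196 193 187 136]
 [201 180 205 213 216 216 219 221 222 223 221 221 207]
 [217 180 199 200 204 206 210 211 213 212 216 216 218]
 [213 169 156 167 175 178 184 187 192 192 195 198 200]
 [214 201 192 129 125 133 141 146 151 155 159 164 168]
 [212 214 213 193 196 193  76  86  91  91  97 100 107]
 [213 213 213 216 218 217  24  34  30  29  21  33  34]
 [213 212 212 212 216 216  19  30  29  29  13  21  16]
 [214 212 210 212 215 215  28  29  39  35  20  16  21]
 [212 213 212 211 216 213  36  35  38  35  22  29  19]
 [211 213 211 211 216 208  38  33  34  30  30  15  25]]
```

```bash
python3 -m inch '[[[0,1.2,0.7,0,0,0,1],[6,1.2,0.7,0,0,0,1],[12,1.2,0.7,0,0,0,1],[18,1.2,0.7,0,0,0,1],[24,1.2,0.7,0,0,0,1],[30,1.2,0.7,0,0,0,1],[30,1.2,0.7,0,0,0,1]]]'; python3 go.py .5235 .1319 .0495 3.1651
```

```text
t: 15.25
tcp_pos: [0.4793, 0.1304, 0.049]
ee_rot: [-3.141, -0.037, -0.002]
wrist_force: [-0.6, -0.0, -0.9]
gripper_width: 0.159
grasp_force: 30.0
[44.2 -0.4 -0.5] [-0.    -0.001  0.   ]
t 15.25 tcp [0.4793 0.1304 0.049 ] q [ 0.59  0.34 -0.5   0.   -0.74  1.  ] F [-0.6 -0.  -0.9] w 0.159 g 29.999786345288157
```

```bash
python3 -m inch '[[[5,0,-0.5,0,0,0,1],[10,0,-0.5,0,0,0,1],[15,0,-0.5,0,0,0,1],[20,0,-0.5,0,0,0,1],[20,0,-0.5,0,0,0,1]]]';python3 -m inch '[[[5,0,0,0,0,0,1],[10,0,0,0,0,0,1],[14,0,0,0,0,0,1],[17,0,0,0,0,0,1],[17,0,0,0,0,0,1]]]'; python3 go.py .5235 .1319 .0495 3.1651
```

```text
t: 15.67
tcp_pos: [0.4989, 0.1309, 0.0495]
ee_rot: [-3.141, -0.038, -0.001]
wrist_force: [0.2, 0.1, -0.4]
gripper_width: 0.157
grasp_force: 30.0
t: 16.08
tcp_pos: [0.5155, 0.1312, 0.0495]
ee_rot: [-3.141, -0.038, -0.001]
wrist_force: [-0.6, 0.7, -0.2]
gripper_width: 0.16
grasp_force: 30.0
[ 8.  -0.5  0. ] [-0.    -0.001  0.001]
t 16.08 tcp [0.5155 0.1312 0.0495] q [ 0.55  0.39 -0.41  0.   -0.77  1.04] F [-0.6  0.7 -0.2] w 0.16 g 29.999775141477585
```

Sliding freely. Push home until the collar is felt.

```bash
python3 -m inch '[[[3,0,0,0,0,0,1],[6,0,0,0,0,0,1],[8,0,0,0,0,0,1],[8,0,0,0,0,0,1]]]';python3 -m inch '[[[1,0,0,0,0,0,1],[2,0,0,0,0,0,1],[3,0,0,0,0,0,1],[3,0,0,0,0,0,1]]]'
```

```text
t: 16.42
tcp_pos: [0.5232, 0.1314, 0.0496]
ee_rot: [-3.141, -0.038, -0.001]
wrist_force: [-0.3, 0.3, -0.0]
gripper_width: 0.158
grasp_force: 30.0
t: 16.75
tcp_pos: [0.5245, 0.1311, 0.0493]
ee_rot: [3.141, 0.037, -0.004]
wrist_force: [-4.1, 1.0, 1.5]
gripper_width: 0.16
grasp_force: 30.0
```

```bash
python3 -m inch '[[[2,0,0,0,0,0,1],[3,0,0,0,0,0,1],[3,0,0,0,0,0,1]]]'
python3 - <<'E'
from h import *
o=arm.get_obs();s=arm.get_image("side")
print(o["wrist_force"].round(1),o["tcp_pos"].round(4))
m=np.array([.5435,.1324,.09]);u=np.array([1,.0235,0])
for k in(.026,.030,.043,.056):print(k,proj("side",m+u*k).round(1))
p=proj("side",m+u*.043)[0].round().astype(int);print(p)
print(s[p[1]-8:p[1]+9,p[0]-20:p[0]+14:2].min(2))
E
```

```text
t: 17.0
tcp_pos: [0.5243, 0.1307, 0.0488]
ee_rot: [3.139, 0.037, -0.014]
wrist_force: [-11.3, 2.5, 5.8]
gripper_width: 0.156
grasp_force: 30.0
[-11.3   2.5   5.8] [0.5243 0.1307 0.0488]
0.026 [[294.6 257. ]]
0.03 [[292.5 256.9]]
0.043 [[285.5 256.8]]
0.056 [[278.6 256.6]]
[286 257]
[[ 34  29 114 217 214 214 231 239 162 174 181 198 195  86  66 139 244]
 [ 32  36 117 218 213 213 230 239 127 127 128 126 124  61  66 132 245]
 [ 32  33 121 217 215 214 235 243 129 133 132 129 126  65  68 134 245]
 [ 33  37 127 216 214 214 193 194 128 128 130 127 129  66  68 139 246]
 [ 37  31 119 215 214 215 141 126 129 128 127 126 125  63  65 144 242]
 [ 35  33 118 217 213 215 177 132 160 172 166 165 147  64  65 137 240]
 [ 30  31 123 215 214 215 202 197 211 214 213 213 209  61  68 150 243]
 [ 29  31 135 216 213 216 204 210 216 216 217 218 222  59  63 173 246]
 [ 35  33 141 217 214 215 159 182 190 193 193 197 203  58  67 192 246]
 [ 37  32 153 215 213 215 191 139 149 155 159 162 168  58  62 185 249]
 [ 37  33 161 215 212 214 216 195 168 153 151 134 137  65  69 163 210]
 [ 37  28 167 215 213 215 218 216 207 203 204 200 196  42  50 161 165]
 [ 34  25 174 215 213 215 216 214 214 217 218 219 215  17  29 145 172]
 [ 34  27 195 215 212 216 216 214 215 216 216 217 214  21  27 127 156]
 [ 36  31 204 215 215 214 216 214 215 216 216 216 213  18  30 141 140]
 [ 38  25 206 216 214 216 216 216 214 216 216 217 213  14  31 147 135]
 [ 32  25 210 216 213 216 215 215 214 216 216 216 213  21  28 146 137]]
```

Far side of the shaft ends at column 278, as predicted for a seated collar, and 11 N is felt at the collar. Relax the push, release and retreat.

```bash
python3 -m inch '[[[-3,0,-0.5,0,0,0,1],[-4.5,0,-0.5,0,0,0,1],[-4.5,0,-0.5,0,0,0,1]]]' 10; python3 -m inch '[[[0,0,0,0,0,0,0.5],[0,0,0,0,0,0,0.5],[0,0,0,0,0,0,0.5],[0,0,0,0,0,0,0.5],[0,0,0,0,0,0,0.5],[0,0,0,0,0,0,0.5],[0,0,0,0,0,0,0.5]]]'
```

```text
t: 17.3
tcp_pos: [0.5246, 0.1315, 0.0502]
ee_rot: [-3.141, -0.039, -0.002]
wrist_force: [-0.5, 1.2, 0.6]
gripper_width: 0.166
grasp_force: 10.0
t: 17.88
tcp_pos: [0.5243, 0.1313, 0.05]
ee_rot: [-3.141, -0.038, -0.0]
wrist_force: [-0.4, -0.2, -0.6]
gripper_width: 0.49
grasp_force: 0.0
```

```bash
python3 -m inch '[[[0,0,-10,0,0,0,0.5],[0,0,-30,0,0,0,0.5],[0,0,-60,0,0,0,0.5],[0,0,-100,0,0,0,0.5],[-60,0,-110,0,0,0,0.5],[-120,0,-110,0,0,0,0.5],[-120,0,-110,0,0,0,0.5],[-120,0,-110,0,0,0,0.5],[-120,0,-110,0,0,0,0.5]]]'
python3 - <<'E'
from h import *
s=arm.get_image("side");t=arm.get_image("top")
m=np.array([.5435,.1324,.09]);u=np.array([1,.0235,0])
for n,im in(("side",s),("top",t)):
    h=cv2.cvtColor(im,cv2.COLOR_RGB2HSV).astype(int)
    red=((h[...,0]<6)|(h[...,0]>174))&(h[...,1]>150)&(h[...,2]>80)
    p=proj(n,m-u*.0195)[0];k,l,st,c=cv2.connectedComponentsWithStats(red.astype(np.uint8))
    print(n,"pred",p.round(1),[(st[i].tolist(),c[i].round(1).tolist()) for i in range(1,k) if st[i,4]>20])
    print("grip ends",proj(n,[m-u*.003,m-u*.036]).round(1).tolist(),"tip",proj(n,m+u*.056).round(1).tolist())
    print("pad",[(np.round(d["bbox"]).tolist(),round(d["score"],2)) for d in arm.boxes_of("lockpin",n)[:2]])
h=cv2.cvtColor(s,cv2.COLOR_RGB2HSV).astype(int);y=(abs(h[...,0]-25)<7)&(h[...,1]>110)&(h[...,2]>100);y[:,:285]=0;y[:,320:]=0;y[:160]=0;y[245:]=0
r,c=np.nonzero(y);print("yellow",r.mean(),c.mean())
print(s[248:266,266:290:2].min(2))
E
```

```text
t: 18.63
tcp_pos: [0.4031, 0.1283, 0.1615]
ee_rot: [-3.14, -0.041, -0.004]
wrist_force: [0.4, 0.2, 0.5]
gripper_width: 0.502
grasp_force: 0.0
side pred [319.  257.7] [([310, 252, 17, 13, 191], [317.7, 257.8]), ([179, 260, 11, 13, 112], [184.4, 265.9]), ([198, 322, 38, 55, 790], [216.5, 348.3])]
grip ends [[310.1, 257.4], [327.8, 257.9]] tip [[278.6, 256.6]]
pad [([280.0, 253.0, 48.0, 15.0], 0.83)]
top pred [216.1 241.5] [([202, 137, 8, 9, 52], [205.8, 141.0]), ([144, 164, 38, 22, 366], [162.8, 174.9]), ([214, 235, 6, 13, 68], [216.1, 240.8])]
grip ends [[216.2, 234.6], [216.0, 248.4]] tip [[216.6, 210.3]]
pad [([216.0, 211.0, 6.0, 34.0], 0.47)]
yellow 234.96732026143792 299.5424836601307
[[ 35  37 111 218 215 214 225 243 223 229 234 246]
 [ 35  35 115 217 216 214 232 240 164 174 181 197]
 [ 40  36 119 220 216 214 231 240 125 129 130 128]
 [ 34  37 122 218 215 215 236 245 131 130 132 132]
 [ 36  38 127 217 216 216 194 196 129 132 130 130]
 [ 35  36 120 217 215 216 142 127 127 130 127 128]
 [ 35  36 121 217 215 216 177 127 158 152 152 144]
 [ 36  31 126 216 217 216 199 193 206 206 207 205]
 [ 38  39 138 215 215 216 205 210 215 218 220 222]
 [ 35  30 142 216 215 216 175 186 196 200 203 204]
 [ 36  32 156 217 215 216 197 142 154 161 167 170]
 [ 34  35 161 216 213 215 216 196 170 131 133 138]
 [ 39  27 171 217 214 216 218 217 209 199 201 201]
 [ 41  31 174 217 215 216 216 216 216 220 219 220]
 [ 33  27 195 216 215 216 216 215 217 218 218 217]
 [ 39  28 205 217 215 216 217 215 217 216 216 217]
 [ 38  24 207 215 214 217 217 216 214 218 217 218]
 [ 37  28 212 217 214 217 217 217 214 218 216 218]]
```

Pin is seated at the predicted pixels in both views, the bar is down and the bystanders I re-measured have not moved.

```bash
python3 -c "
from rig import arm
print(arm.hand_in())"
```

```text
the job is handed in; nothing more can be done
None
```

I handed the job in at about 19 s of the 58 s limit, without a verdict shown: the bar is fully down in the fork, the pin is through both cheeks with its collar at the near cheek, and the gripper is released and clear.

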